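# Flask up the wax trees for casting

### The arm

A 6-joint arm with a two-finger parallel gripper is mounted at the origin on a cart in front of the work surface, level with it; the furniture and walls round the work are solid. World frame = base frame: x ahead of the robot, y to its left, z up, the work surface at z = 0. Lengths are in mm, angles in rad, forces in N, time in s.
With the tool pointing down it reaches from about 350 to 975 mm from the base axis. Payload 7.1 kg.
Tool frame: the origin (TCP) lies between the finger pads; the fingertips stand 14 mm ahead of it and the grasp point (between the pads) lies 5 mm behind it; z points along the fingers, y is the line along which they close (so a half turn about z gives the same grasp; the last joint's range is limited). The gripper opens to 88 mm and grips with 3 to 60 N. Pads are 20 mm wide; open, the fingers measure 115 mm over their backs; the gripper's body (75 mm by 178 mm) begins 61 mm behind the grasp point.
Start: joints at [-1.257, 0.423, 1.63, -0, 1.089, -0.019], TCP at [204.199, -590.684, 236.675] pointing down, gripper open.
Joint ranges: [-3, 3], [-0.9, 2.11], [0.09, 2.58], [-1.31, 4.45], [0.11, 2.69], [-2.54, 2.54]. Speed limits (rad/s): [2.39, 2.39, 3.01, 3.14, 3.14, 3.14].

### API

Orientations are given as a rotation vector (axis times angle).
In Python, from workcell import ctrl gives the robot as it stands. The module is installed in compiled form; this text tells all that it offers.
- The arm moves only by the tool servo_tool, never from a script. Its argument "plan" is a list of rows, each a list of 3 entries, a list of its own where there are three numbers: the closure, from 0 (fully open) to 1 (shut), then the shift along the world's x, y, z in mm, then the turn about the world's z in degrees. In form: [[hand, [x, y, z], yaw], ...]. A call has 1 to 10 rows; each row is the pose to reach, as a shift and turn from the pose commanded when the call began; what a row does not reach only later rows make up. A row lasts 1/12 s, in which the tool goes at most 41.7 mm and 7.16 degrees, less where a joint would pass 70% of its speed; a pose out of reach is approached as far as the arm can. A call with a gripper value outside its range is refused whole. The fingers move at their own pace and stop on an object; the grip force is fixed at half the most. Time passes only in rows, so rows that repeat a pose let the fingers close. It gives the time, the measured TCP pose, the force, the opening and the grip force at its end, in the units of the state.
- ctrl.get_obs(): the state, without advancing time (a new reading comes with each control period).
- ctrl.get_image(name): name is "side" or "top" or "wrist"; returns the picture (400x640x3 uint8, blue, green, red); there is no depth.
- ctrl.camera_info(name): a dict with "fovy" (degrees; the focal length in pixels is half the picture's height over the tangent of half this angle, whatever the lens; pixels are square), "cx", "cy" (the principal point, pixels), "rvec" (rotation vector, rad) and "tvec" (3), from world to camera coordinates, as OpenCV has them; the wrist camera has in their place "T_tool_cam" (4x4, takes a point from camera to tool coordinates, whose origin is the TCP and whose axes are the flange's). Camera axes: x right, y down, z forward; pixel columns grow to the right and rows downward; lengths in mm; the calibration is good to about 2 mm. A picture is of the moment at which its call begins: read the wrist's pose just before it. camera_info takes no time and is no camera call.
- ctrl.close_job(): hands the job in; it is judged then, once.
The state is a dict: "t": time; "qpos": joint angles; "qvel": joint speeds; "joint_torque": joint torques, N m; "ee_pos": TCP position; "orientation": TCP orientation; "ft_force": force on the tool from outside, world axes, zero at the start; "moment": the same for the moment, N m; "width": finger opening in mm; "grasp_force": force on a finger pad.
Only numpy, scipy, OpenCV 4.12 (cv2) and the standard library are available. Lean on these libraries where they do the work, as an engineer would, in place of code of your own. Each camera call takes 0.05 s, during which the arm holds its last target. There are 200 camera calls.

### The job

Get the four wax trees ready for casting: put each empty steel flask over the wax tree on the black rubber sprue base that it fits, standing upright and fully down on the floor of the base; of the two flasks of equal width, the taller one goes over the taller tree. Lower the flasks gently, without dropping or forcing them, keep the gripper off the bases and their fragile wax, and leave the flask that is already filled with white plaster where it is.

Things in the scene. Friction and masses are not known exactly. Their poses are not given: they have to be found in the camera images.
- flask_small: empty casting flask, narrowest of the four: bare steel tube open at both ends, upright and loose on the bench, 44 mm outside diameter, 38 mm inside, 60 mm tall, about 0.2 kg, both ends alike. Origin at the centre of its lower end; z up along the tube. Grip it from above across the outside, near its top.
- flask_short: empty casting flask, the lower of the two middle-width ones: bare steel tube open at both ends, upright and loose on the bench, 54 mm outside diameter, 48 mm inside, 56 mm tall, about 0.23 kg, both ends alike. Origin at the centre of its lower end; z up along the tube. Grip it from above across the outside, near its top.
- flask_tall: empty casting flask, the taller of the two middle-width ones: bare steel tube open at both ends, upright and loose on the bench, 54 mm outside diameter, 48 mm inside, 74 mm tall, about 0.31 kg, both ends alike. Origin at the centre of its lower end; z up along the tube. Grip it from above across the outside, near its top.
- flask_large: empty casting flask, widest of the four: bare steel tube open at both ends, upright and loose on the bench, 64 mm outside diameter, 58 mm inside, 66 mm tall, about 0.32 kg, both ends alike. Origin at the centre of its lower end; z up along the tube. Grip it from above across the outside, near its top.
- base_small: sprue base for flask_small: loose black rubber cup, 70 mm across, 24 mm high, 0.35 kg; in its middle a fragile teal wax tree 20 mm across, top 48 mm above the bench (in the narrowest base). Floor of the cup 8 mm above the bench; inside it narrows from 64 mm at the rim to 50 mm near the floor. Origin at the centre of its underside; z up.
- base_short: sprue base for flask_short: loose black rubber cup, 80 mm across, 24 mm high, 0.35 kg; in its middle a fragile teal wax tree 28 mm across, top 44 mm above the bench (the lower of the two trees in middle-width bases). Floor of the cup 8 mm above the bench; inside it narrows from 74 mm at the rim to 60 mm near the floor. Origin at the centre of its underside; z up.
- base_tall: sprue base for flask_tall: loose black rubber cup, 80 mm across, 24 mm high, 0.35 kg; in its middle a fragile teal wax tree 28 mm across, top 66 mm above the bench (the taller of the two trees in middle-width bases). Floor of the cup 8 mm above the bench; inside it narrows from 74 mm at the rim to 60 mm near the floor. Origin at the centre of its underside; z up.
- base_large: sprue base for flask_large: loose black rubber cup, 90 mm across, 24 mm high, 0.35 kg; in its middle a fragile teal wax tree 36 mm across, top 56 mm above the bench (in the widest base). Floor of the cup 8 mm above the bench; inside it narrows from 84 mm at the rim to 70 mm near the floor. Origin at the centre of its underside; z up.
- filled_flask: a flask that has been filled already: steel tube 54 mm across, its top closed by white plaster, standing in its own black rubber base (80 mm across), 74 mm tall in all, 0.8 kg, at the back of the work. Origin at the centre of its underside, on the bench; z up. It is setting and stays where it is.
- flex_motor: hanging motor of the flexible-shaft tool, fixed, at the left over the bench; only an obstacle for a raised wrist: a beige cylinder about 90 mm across and 140 mm tall, its lower end 0.56 m above the bench. Origin not on the motor: in world directions the motor spans x +0.03 to +0.15, y -0.26 to -0.15, z +0.73 to +0.88 m from it.
Not all that is in view belongs to the job. What is shaped like the flask_small but purple or red is not meant.

How it is judged:
By the outcome, as a careful person would: the job done as asked, in the order asked, and still so for the second after the job is handed in, with the robot touching nothing.
It also fails if it takes over 96 s, if anything falls off the work surface, if the arm or the gripper's body presses on something with over 40 N, if the wrist force passes 120 N, or if a joint passes its speed limit or range.

## Working session

There is one attempt and no reset: what is moved stays moved. The work goes in short steps, Python scripts to look and compute and a tool call to move; the robot and the scene stay as the last step left them, time stands still between calls to the robot, and variables do not carry over. Pictures are saved under pics/ and viewed, at most 14 in all, crops included, and the job is handed in when it is done.

Besides the shell and the picture viewer there is one more tool, called after "Emit:" as name(argument=value, ...), one argument or row to a line, values as JSON. servo_tool: Moves the arm, as the interface text tells. Its arguments: {"type":"object","properties":{"plan":{"type":"array"}},"required":["plan"]}

```bash
mkdir -p pics; python3 - <<'E'
from workcell import ctrl
import cv2,numpy as np
for n in("top","side"):
    cv2.imwrite(f"pics/{n}0.png",ctrl.get_image(n))
    print(n,ctrl.camera_info(n))
print(ctrl.camera_info("wrist"));o=ctrl.get_obs();print(o["t"],o["ee_pos"],o["orientation"],o["width"],o["ft_force"])
E
```

```text
top {'fovy': 52.57036682141568, 'cx': 323.41033790133804, 'cy': 193.40715599911277, 'rvec': array([ 2.1285105 , -2.13463585,  0.20861104]), 'tvec': array([  12.6245628 ,  551.70120196, 1426.98156224])}
side {'fovy': 43.630002385593755, 'cx': 317.6650180512275, 'cy': 197.90559690655618, 'rvec': array([ 1.92743558, -0.03067322, -0.01334751]), 'tvec': array([-583.21488663,   -5.79058886, 1493.99090232])}
{'fovy': 58.19717140575349, 'cx': 324.87125240173395, 'cy': 196.5101350367126, 'T_tool_cam': array([[-6.77344555e-04, -9.63777710e-01, -2.66705956e-01,
         7.23999786e+01],
       [ 9.99999707e-01, -7.47969797e-04,  1.63221934e-04,
        -2.73531781e-01],
       [-3.56797662e-04, -2.66705768e-01,  9.63777934e-01,
        -1.47864579e+02],
       [ 0.00000000e+00,  0.00000000e+00,  0.00000000e+00,
         1.00000000e+00]])}
0.1 [ 204.06064648 -590.23034664  235.97448047] [-3.09684684e+00 -5.20140365e-01  3.48342421e-04] 87.74287615136788 [ 1.22298553 -0.20740929  0.0910482 ]
```

View pics/top0.png

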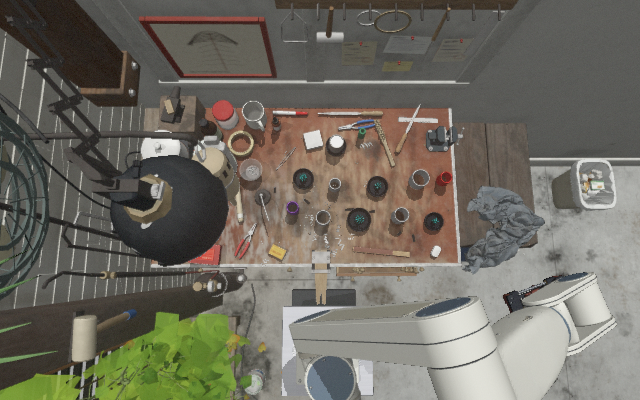

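View pics/side0.png

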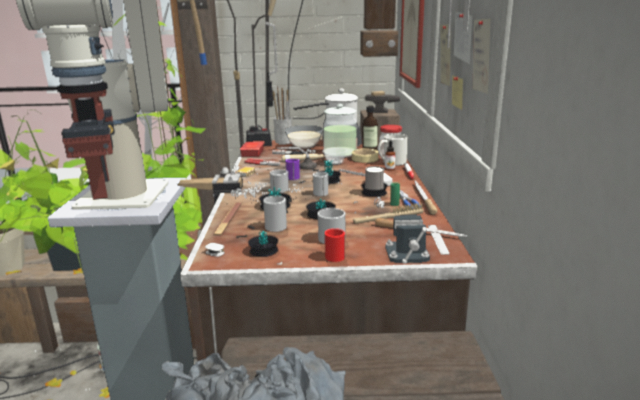

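Top shows bases near (303,178), (377,187), (358,219) and (433,221), and flasks near (335,184), (322,218), (401,214) and (421,177). The filled flask is at (337,144); the purple decoy is at (292,208) and the red one at (444,178).

```bash
cat > h.py <<'E'
from workcell import ctrl
import cv2,numpy as np
from scipy.spatial.transform import Rotation as R
def cam(n,o=None):
    c=ctrl.camera_info(n);f=200/np.tan(np.radians(c["fovy"])/2)
    K=np.array([[f,0,c["cx"]],[0,f,c["cy"]],[0,0,1.]])
    T=np.eye(4)
    if n=="wrist":
        o=o or ctrl.get_obs();T[:3,:3]=R.from_rotvec(o["orientation"]).as_matrix();T[:3,3]=o["ee_pos"]
        T=T@c["T_tool_cam"]
    else:
        T[:3,:3]=R.from_rotvec(c["rvec"]).as_matrix();T[:3,3]=c["tvec"];T=np.linalg.inv(T)
    return K,T   # T: camera->world
def ray(K,T,u,v):
    d=T[:3,:3]@np.linalg.solve(K,[u,v,1.]);return T[:3,3],d
def plane(K,T,u,v,z):
    p,d=ray(K,T,u,v);return p+d*(z-p[2])/d[2]
def proj(K,T,P):
    q=np.linalg.inv(T)@np.append(P,1.);q=K@q[:3];return q[:2]/q[2]
E
python3 - <<'E'
from h import *
K,T=cam("top")
for n,u,v,z in[("bA",303,178,40),("bB",377,187,40),("bC",358,219,40),("bD",433,221,40),("f1",335,184,60),("f2",322,218,60),("f3",401,214,60),("f4",421,177,60),("filled",337,144,70),("purple",292,208,60),("red",444,178,60)]:
    print(n,plane(K,T,u,v,z).round())
im=cv2.imread("pics/top0.png");cv2.imwrite("pics/topz.png",cv2.resize(im[125:255,265:465],None,fx=4,fy=4,interpolation=cv2.INTER_CUBIC))
im=cv2.imread("pics/side0.png");cv2.imwrite("pics/sidez.png",cv2.resize(im[140:280,190:390],None,fx=4,fy=4,interpolation=cv2.INTER_CUBIC))
o=ctrl.get_obs();print(R.from_rotvec(o["orientation"]).as_matrix().round(3))
E
```

```text
bA [612.  86.  40.]
bB [ 577. -187.   40.]
bC [ 459. -114.   40.]
bD [ 451. -388.   40.]
f1 [585. -31.  60.]
f2 [460.  17.  60.]
f3 [ 474. -268.   60.]
f4 [ 610. -347.   60.]
filled [733. -40.  70.]
purple [497. 124.  60.]
red [ 607. -431.   60.]
[[ 0.945  0.327 -0.   ]
 [ 0.327 -0.945  0.001]
 [ 0.    -0.001 -1.   ]]
```

View pics/topz.png

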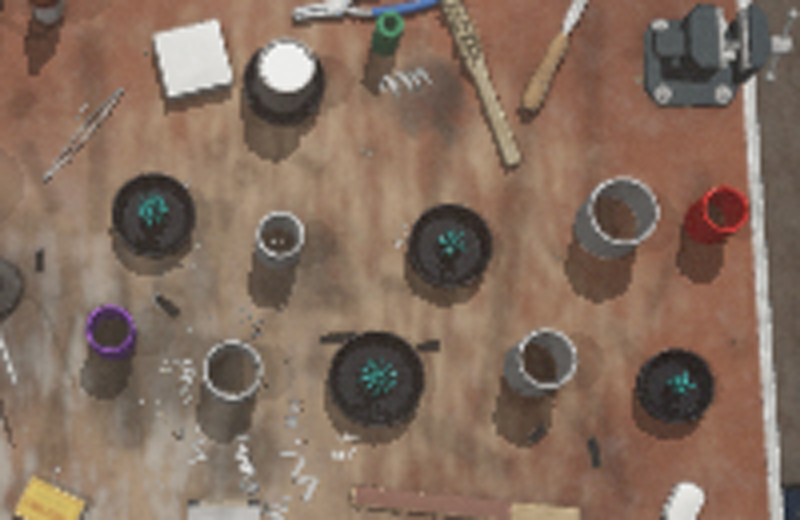

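View pics/sidez.png

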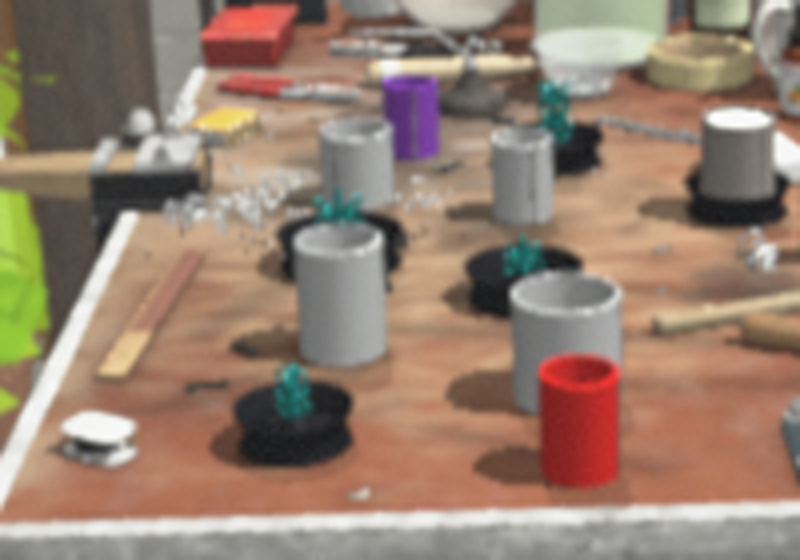

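The heights sort them by eye: f1 is small, f2 short, f3 tall and f4 large; bA holds the tall tree, bB the short, bC the large and bD the small. I'll check this by measuring from two wrist views.

Emit:
servo_tool(
  plan=[
    [0,[30,30,10],-5],
    [0,[60,60,25],-10],
    [0,[90,90,40],-15],
    [0,[120,120,55],-19],
    [0,[150,150,63],-19],
    [0,[180,180,63],-19],
    [0,[210,210,63],-19],
    [0,[240,240,63],-19],
    [0,[270,270,63],-19],
    [0,[300,300,63],-19],
  ],
)

```text
t: 0.93
ee_pos: [493.2, -300.8, 299.6]
orientation: [-3.141, -0.002, 0.0]
ft_force: [0.8, -1.0, 0.6]
width: 87.6
grasp_force: 0.0
```

Emit:
servo_tool(
  plan=[
    [0,[29,29,0],0],
    [0,[56,60,0],0],
    [0,[56,60,0],0],
    [0,[56,60,0],0],
    [0,[56,60,0],0],
  ],
)

```text
t: 1.35
ee_pos: [547.8, -242.6, 299.2]
orientation: [-3.141, -0.003, 0.002]
ft_force: [0.1, 0.2, -0.0]
width: 87.8
grasp_force: 0.0
```

```bash
python3 - <<'E'
from h import *
o=ctrl.get_obs();im=ctrl.get_image("wrist");cv2.imwrite("pics/w1.png",im);np.save("w1.npy",cam("wrist",o)[1]);print(o["ee_pos"],np.abs(o["qvel"]).max())
E
```

```text
[ 547.82305046 -242.56029278  299.20126225] 0.029185132606843505
```

Emit:
servo_tool(
  plan=[
    [0,[0,40,0],0],
    [0,[0,80,0],0],
    [0,[0,120,0],0],
    [0,[0,160,0],0],
    [0,[0,160,0],0],
    [0,[0,160,0],0],
    [0,[0,160,0],0],
  ],
)

```text
t: 1.98
ee_pos: [548.0, -84.0, 299.9]
orientation: [3.141, 0.0, 0.0]
ft_force: [-0.2, -0.4, 0.5]
width: 87.9
grasp_force: 0.0
```

```bash
python3 - <<'E'
from h import *
o=ctrl.get_obs();im=ctrl.get_image("wrist");cv2.imwrite("pics/w2.png",im);np.save("w2.npy",cam("wrist",o)[1]);print(o["ee_pos"],o["orientation"],o["qpos"],np.abs(o["qvel"]).max(),o["t"])
E
```

```text
[548.00636216 -84.01578437 299.85799204] [3.14099018e+00 3.38523479e-04 3.59300643e-04] [-1.73297668e-01  2.49788899e-01  1.72656618e+00 -6.02912826e-04
  1.16490834e+00  1.39752107e+00] 0.0203188190206293 1.9833
```

View pics/w1.png

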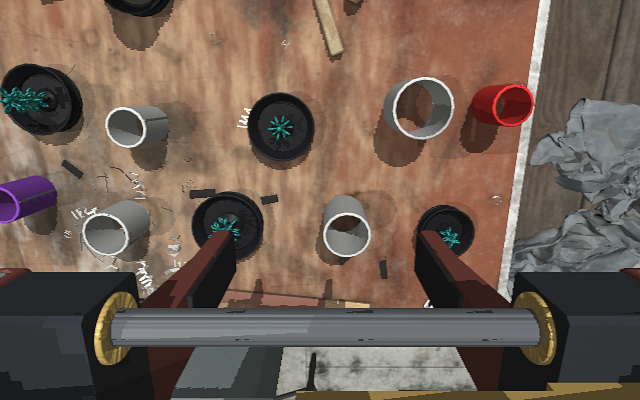

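View pics/w2.png

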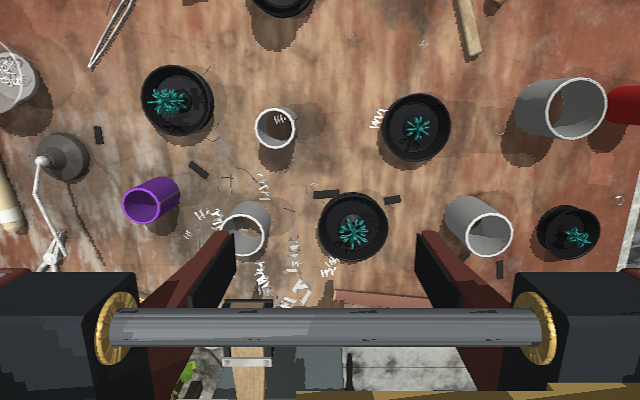

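Both wrist views show all flasks and bases. In w2 the bases are at (177,100), (416,127), (353,227) and (568,232), and the flask rims are at (276,127), (243,233), (490,235) and (575,107). In w1 the rims are at (128,127), (106,233), (347,235) and (419,107).

```bash
cat > meas.py <<'E'
from h import *
def tri(rs):
    A=np.zeros((3,3));b=np.zeros(3)
    for p,d in rs:
        d=d/np.linalg.norm(d);M=np.eye(3)-np.outer(d,d);A+=M;b+=M@p
    X=np.linalg.solve(A,b);return X,max(np.linalg.norm(np.cross(X-p,d/np.linalg.norm(d))) for p,d in rs)
def blob(mask,c,r=45):
    m=np.zeros_like(mask);cv2.circle(m,c,r,255,-1);m&=mask
    n,l,s,ce=cv2.connectedComponentsWithStats(m);i=1+np.argmax(s[1:,4]);return (l==i).astype(np.uint8)*255
def ell(m):
    c=max(cv2.findContours(m,cv2.RETR_EXTERNAL,cv2.CHAIN_APPROX_NONE)[0],key=cv2.contourArea);return cv2.fitEllipse(cv2.convexHull(c)),c
def masks(im):
    mn=im.min(2).astype(int);mx=im.max(2).astype(int)
    hsv=cv2.cvtColor(im,cv2.COLOR_BGR2HSV)
    return dict(rim=((mn>195)*255).astype(np.uint8),dark=((mx<62)*255).astype(np.uint8),teal=cv2.inRange(hsv,(78,90,50),(100,255,255)))
E
python3 - <<'E'
from meas import *
K=cam("wrist")[0]
F=dict(small=((128,127),(276,127)),short=((106,233),(243,233)),tall=((347,235),(490,235)),large=((419,107),(575,107)))
B=dict(tall=((40,98),(177,100)),short=((282,126),(416,127)),large=((228,226),(353,227)),small=((446,230),(568,232)))
V=[(cv2.imread(f"pics/w{i}.png"),np.load(f"w{i}.npy")) for i in(1,2)]
M=[masks(v[0]) for v in V]
for n,cs in F.items():
    rs=[];ax=[]
    for i in(0,1):
        e,_=ell(blob(M[i]["rim"],cs[i]));rs.append(ray(K,V[i][1],*e[0]));ax.append(np.round([*e[0],*e[1]],1))
    X,r=tri(rs);print("F",n,X.round(1),round(r,1),*ax)
for n,cs in B.items():
    rs=[];ax=[]
    for i in(0,1):
        t=blob(cv2.morphologyEx(M[i]["teal"],cv2.MORPH_CLOSE,np.ones((5,5))),cs[i],35)
        m=cv2.moments(t,True);rs.append(ray(K,V[i][1],m["m10"]/m["m00"],m["m01"]/m["m00"]))
        d=cv2.morphologyEx(blob(M[i]["dark"]|M[i]["teal"],cs[i],48),cv2.MORPH_OPEN,np.ones((5,5)));e,_=ell(d);ax.append(np.round([*e[0],*e[1]],1));ax.append(plane(K,V[i][1],*e[0],24)[:2].round(1))
    X,r=tri(rs);print("B",n,X.round(1),round(r,1),*ax)
rows=[]
for i in(0,1):
    d=V[i][0].copy();d[M[i]["dark"]>0]=(0,0,255);d[M[i]["rim"]>0]=(255,0,255);rows.append(np.vstack([cv2.resize(d[50:275],None,fx=1.25,fy=1.25)]))
cv2.imwrite("pics/m.png",np.vstack(rows))
E
```

```text
F small [589.1 -30.1  59. ] 0.1 [125.1 126.8  37.5  42.8] [274.1 127.7  39.   40.8]
F short [464.8  19.5  48.2] 1.4 [103.6 231.4  40.6  52.9] [237.5 234.4  41.5  53.8]
F tall [ 472.9 -266.7   73.3] 0.1 [346.5 234.2  44.   46.6] [488.7 234.4  42.4  48.2]
F large [ 615.9 -345.8   54.3] 6.5 [422.8 107.5  58.6  63.3] [572.2  95.1  30.3  50.5]
B tall [616.6  90.6  34.5] 0.0 [40.7 99.2 68.1 86.1] [617.1  80.3] [177.  100.5  67.2  76.2] [616.8  84.2]
B short [ 586.5 -191.    28.6] 0.1 [280.7 126.8  66.   69.1] [ 586.6 -191.3] [416.  127.2  66.3  70. ] [ 586.7 -190.1]
B large [ 462.3 -119.5   29. ] 3.1 [225.5 229.2  71.8  93.1] [ 460.2 -118.2] [349.8 223.7  68.3  79.9] [ 467.9 -115.3]
B small [ 453.7 -396.7   33. ] 0.1 [445.5 230.6  50.3  57.3] [ 458.5 -394. ] [567.6 231.5  54.3  63.4] [ 457.3 -389.6]
```

View pics/m.png

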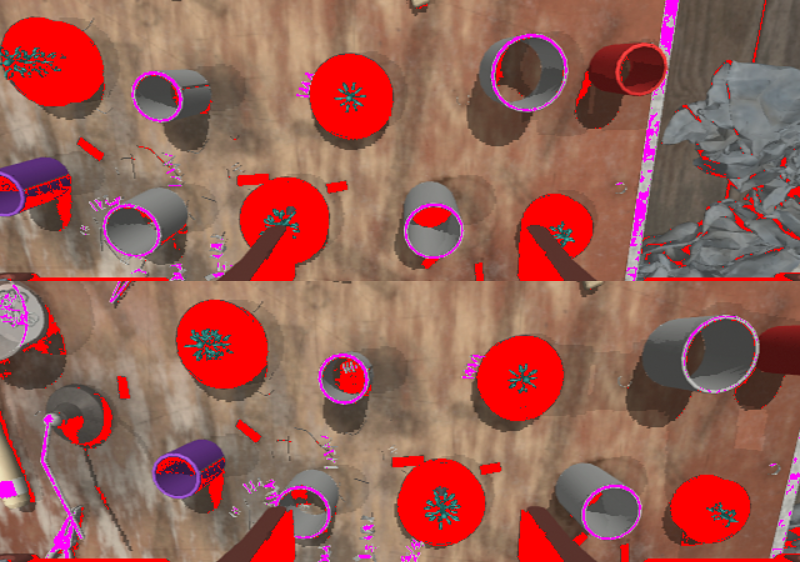

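The masks sit well on the rims and cups. I still need to clean the debris near the short and large ones; each cup's silhouette centre is taken at mid-height, z=12.

```bash
python3 - <<'E'
from meas import *
K=cam("wrist")[0]
V=[(cv2.imread(f"pics/w{i}.png"),np.load(f"w{i}.npy")) for i in(1,2)]
def circ(m,c,lo,hi):   # robust ellipse to outer rim points in annulus
    y,x=np.nonzero(m);d=np.hypot(x-c[0],y-c[1]);k=(d>lo)&(d<hi);p=np.c_[x[k],y[k]].astype(np.float32)
    for _ in range(4):
        e=cv2.fitEllipse(p);
        q=(p-e[0])@np.array([[np.cos(np.radians(e[2])),-np.sin(np.radians(e[2]))],[np.sin(np.radians(e[2])),np.cos(np.radians(e[2]))]])
        r=np.hypot(q[:,0]/e[1][0]*2,q[:,1]/e[1][1]*2);p=p[abs(r-1)<.12]
    return e
F=dict(small=((125,127),(274,128),15,25),short=((107,233),(243,236),18,27),tall=((347,234),(489,235),18,28),large=((423,107),(576,107),24,38))
for n,(a,b,lo,hi) in F.items():
    rs=[];s=[]
    for i,c in((0,a),(1,b)):
        im=V[i][0].astype(int);m=(im.min(2)>170)&(im.max(2)-im.min(2)<25)
        if n=="short" and i==1: m[:,:237]=0
        e=circ(m,c,lo,hi);s.append(np.round([*e[0],*e[1]],1));rs.append(ray(K,V[i][1],*e[0]))
    X,r=tri(rs);print(n,X.round(1),round(r,2),*s)
B=dict(tall=((40,98),(177,100)),short=((282,126),(416,127)),large=(None,(353,227)),small=(None,(568,232)))
for n,cs in B.items():
    for i in(0,1):
        if cs[i] is None: continue
        M=masks(V[i][0]);d=blob(cv2.morphologyEx(M["dark"]|M["teal"],cv2.MORPH_CLOSE,np.ones((5,5))),cs[i],50)
        d=blob(cv2.morphologyEx(d,cv2.MORPH_OPEN,cv2.getStructuringElement(2,(31,31))),cs[i],50)
        e,_=ell(d);print(n,i,np.round([*e[0],*e[1]],1),plane(K,V[i][1],*e[0],12)[:2].round(1))
E
```

```text
small [589.  -30.1  59.1] 0.06 [125.1 126.9  35.6  40.8] [274.1 127.8  37.4  38.8]
short [466.   13.2  55.8] 0.13 [105.  233.9  38.9  45.5] [241.4 234.7  39.8  43. ]
tall [ 472.8 -266.7   73.6] 0.02 [346.6 234.4  42.3  45.3] [488.9 234.6  40.8  46.6]
large [ 609.4 -343.6   65.8] 0.02 [423.  107.7  57.   61.5] [575.9 108.   53.9  64.6]
tall 0 [40.9 99.2 67.2 86.3] [617.1  89.3]
tall 1 [177.1 100.4  67.5  76.1] [616.8  88.8]
short 0 [280.6 126.9  65.9  69. ] [ 585.6 -189.7]
short 1 [416.1 127.2  65.9  70. ] [ 585.7 -193.2]
large 1 [352.2 226.7  69.3  69.7] [ 459.5 -119.4]
small 1 [567.6 231.9  54.6  63.1] [ 452.1 -398.3]
```

Measured heights (59/56/74/66 mm) confirm the flask identities, and the tree heights confirm the pairing. I'll start with flask_small.

Emit:
servo_tool(
  plan=[
    [0,[20,27,-20],0],
    [0,[41,54,-45],0],
    [0,[41,54,-85],0],
    [0,[41,54,-125],0],
    [0,[41,54,-165],0],
    [0,[41,54,-200],0],
    [0,[41,54,-200],0],
    [0,[41,54,-200],0],
  ],
)

```text
t: 2.7
ee_pos: [588.1, -30.3, 98.2]
orientation: [-3.141, 0.002, 0.007]
ft_force: [0.5, -0.7, 0.9]
width: 87.6
grasp_force: 0.0
```

Emit:
servo_tool(
  plan=[
    [0,[1,0,-20],0],
    [0,[1,0,-40],0],
    [0,[1,0,-53],0],
    [0,[1,0,-53],0],
    [1,[1,0,-53],0],
    [1,[1,0,-53],0],
    [1,[1,0,-53],0],
    [1,[1,0,-53],0],
    [1,[1,0,-53],0],
    [1,[1,0,-53],0],
  ],
)

```text
t: 3.53
ee_pos: [590.6, -28.5, 47.2]
orientation: [3.142, 0.002, 0.001]
ft_force: [0.5, -0.7, 0.7]
width: 51.2
grasp_force: 0.0
```

Emit:
servo_tool(
  plan=[
    [1,[0,0,0],0],
    [1,[0,0,0],0],
    [1,[0,0,0],0],
    [1,[0,0,0],0],
    [1,[0,0,0],0],
  ],
)

```text
t: 3.95
ee_pos: [590.5, -28.7, 46.9]
orientation: [3.142, 0.002, 0.001]
ft_force: [-1.2, -0.6, 4.5]
width: 42.5
grasp_force: 30.0
```

Emit:
servo_tool(
  plan=[
    [1,[0,0,15],0],
    [1,[0,0,40],0],
    [1,[0,0,70],0],
    [1,[0,0,100],0],
    [1,[-10,-27,110],0],
    [1,[-22,-60,110],0],
    [1,[-35,-95,110],0],
    [1,[-48,-130,110],0],
    [1,[-61,-165,110],0],
    [1,[-74,-200,110],0],
  ],
)

```text
t: 4.78
ee_pos: [515.0, -229.7, 156.2]
orientation: [-3.141, -0.002, 0.001]
ft_force: [0.7, -0.4, -2.5]
width: 42.3
grasp_force: 30.0
```

Emit:
servo_tool(
  plan=[
    [1,[-13,-35,0],0],
    [1,[-26,-70,0],0],
    [1,[-39,-105,0],0],
    [1,[-52,-140,0],0],
    [1,[-60,-160,0],0],
    [1,[-63,-169,0],0],
    [1,[-63,-169,0],0],
    [1,[-63,-169,0],0],
  ],
)

```text
t: 5.45
ee_pos: [453.0, -396.9, 156.1]
orientation: [-3.14, -0.0, 0.001]
ft_force: [0.1, 0.5, -2.8]
width: 42.1
grasp_force: 30.0
```

```bash
python3 - <<'E'
from h import *
o=ctrl.get_obs();im=ctrl.get_image("wrist");np.save("w3.npy",cam("wrist",o)[1]);print(o["ee_pos"],o["qvel"].round(3),o["t"],o["grasp_force"])
cv2.imwrite("pics/w3.png",im);s=ctrl.get_image("side");cv2.imwrite("pics/w3s.png",np.hstack([im,cv2.resize(s[100:280,180:400],None,fx=2.2,fy=2.2)[:396].copy() if 0 else cv2.resize(s[140:280,160:300],(400,400))])[:, 240:])
E
```

```text
[ 453.01106178 -396.89967216  156.06113178] [ 0.027 -0.006  0.009 -0.     0.     0.   ] 5.45 29.99966300558299
```

View pics/w3s.png

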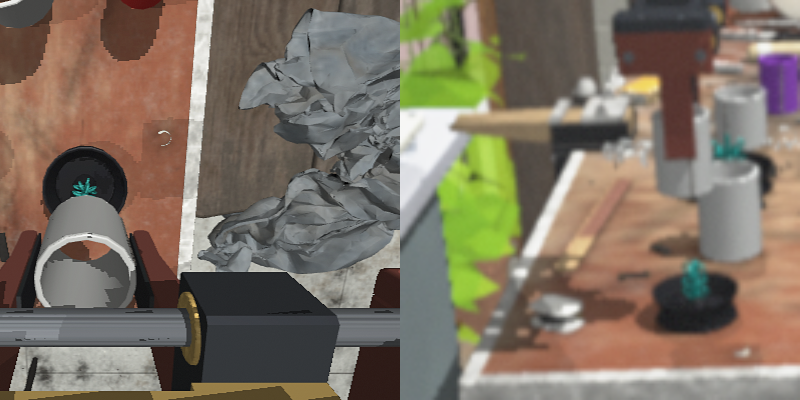

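Flask_small is held with its rim at about (325,272); its base sits ahead at about (325,180). I'll measure both from this view.

```bash
cat > chk.py <<'E'
from meas import *
import sys
def chk(png,T,basec,rimz,ee,baseR):
    K=cam("wrist")[0];im=cv2.imread(png);M=masks(im)
    # base: dark pixels' left/right/top edge -> points on outer upper rim; circle fit on z=24 plane
    d=blob(cv2.morphologyEx(M["dark"]|M["teal"],cv2.MORPH_CLOSE,np.ones((5,5))),basec,60)
    _,c=ell(d);c=c[:,0,:];P=np.array([plane(K,T,u,v,24)[:2] for u,v in c if v<basec[1]+5])
    from scipy.optimize import least_squares
    s=least_squares(lambda q:np.hypot(*(P-q).T)-baseR,P.mean(0)+[-10,0],loss="soft_l1");print("base",s.x.round(1),"rms",np.sqrt((s.fun**2).mean()).round(2))
    t=blob(M["teal"],basec,60);m=cv2.moments(t,True);print("teal at z=40",plane(K,T,m["m10"]/m["m00"],m["m01"]/m["m00"],40).round(1))
    i=im.astype(int);r=((i.min(2)>185)&(i.max(2)-i.min(2)<25)).astype(np.uint8)*255
    r=blob(r,(325,268),75);e,_=ell(r);X=plane(K,T,*e[0],rimz);print("rim",np.round(e[0]+e[1],1),X.round(1),"rel",(X-ee).round(1))
E
python3 - <<'E'
from chk import *
ee=np.array([453,-396.9,156.1]);chk("pics/w3.png",np.load("w3.npy"),(325,178),156+13,ee,35)
E
```

```text
base [ 452.7 -396.4] rms 0.87
teal at z=40 [ 458.5 -396.2   40. ]
rim [324.  276.6  87.1  99. ] [ 453.5 -396.4  169. ] rel [ 0.5  0.5 12.9]
```

Emit:
servo_tool(
  plan=[
    [1,[0,0,-25],0],
    [1,[0,0,-45],0],
    [1,[0,0,-60],0],
    [1,[0,0,-72],0],
    [1,[0,0,-80],0],
    [1,[0,0,-86],0],
    [1,[0,0,-90],0],
    [1,[0,0,-94],0],
    [1,[0,0,-96],0],
    [1,[0,0,-97],0],
  ],
)

```text
t: 6.38
ee_pos: [453.4, -397.8, 59.8]
orientation: [3.141, 0.002, 0.001]
ft_force: [-0.8, -0.8, -2.4]
width: 42.4
grasp_force: 30.0
```

Emit:
servo_tool(
  plan=[
    [1,[0,0,-1],0],
    [1,[0,0,-2],0],
    [1,[0,0,-2.5],0],
    [1,[0,0,-2.5],0],
  ],
)

```text
t: 6.72
ee_pos: [453.3, -397.7, 57.3]
orientation: [3.141, 0.002, 0.0]
ft_force: [0.2, 0.4, -2.2]
width: 42.4
grasp_force: 30.0
```

Emit:
servo_tool(
  plan=[
    [1,[0,0,-1],0],
    [1,[0,0,-1],0],
    [1,[0,0,-2],0],
    [1,[0,0,-2],0],
  ],
)

```text
t: 7.05
ee_pos: [453.3, -397.5, 55.0]
orientation: [-3.142, -0.002, 0.0]
ft_force: [-0.6, -0.6, -1.9]
width: 42.2
grasp_force: 30.0
```

Emit:
servo_tool(
  plan=[
    [1,[0,0,-0.7],0],
    [1,[0,0,-0.7],0],
    [1,[0,0,-1.4],0],
    [1,[0,0,-1.4],0],
  ],
)

```text
t: 7.38
ee_pos: [453.4, -397.7, 54.9]
orientation: [3.142, 0.002, 0.0]
ft_force: [-3.6, 2.6, 10.3]
width: 42.6
grasp_force: 30.0
```

Contact with the floor at the expected height. Now releasing.

Emit:
servo_tool(
  plan=[
    [0.5,[0,0,0.5],0],
    [0.2,[0,0,0.5],0],
    [0,[0,0,0.5],0],
    [0,[0,0,0.5],0],
    [0,[0,0,0.5],0],
    [0,[0,0,12],0],
    [0,[0,0,40],0],
    [0,[0,0,80],0],
    [0,[0,0,110],0],
    [0,[0,0,110],0],
  ],
)

```text
t: 8.22
ee_pos: [456.2, -400.3, 170.9]
orientation: [3.134, 0.002, 0.013]
ft_force: [0.7, -0.4, 0.4]
width: 87.6
grasp_force: 0.0
```

Emit:
servo_tool(
  plan=[
    [0,[5,33,0],0],
    [0,[10,70,0],0],
    [0,[15,105,-15],0],
    [0,[19.5,131,-30],0],
    [0,[19.5,131,-50],0],
    [0,[19.5,131,-55],0],
    [0,[19.5,131,-55],0],
    [0,[19.5,131,-55],0],
  ],
)

```text
t: 8.88
ee_pos: [472.9, -267.2, 109.1]
orientation: [3.142, 0.001, -0.0]
ft_force: [-0.1, 0.2, -0.3]
width: 87.6
grasp_force: 0.0
```

```bash
python3 - <<'E'
from h import *
s=ctrl.get_image("side");cv2.imwrite("pics/s4.png",cv2.resize(s[140:280,160:360],(800,560)));o=ctrl.get_obs();print(o["ee_pos"],o["qvel"].round(3))
E
```

```text
[ 473.22310902 -267.60337256  109.47170411] [-0.003 -0.008 -0.004  0.002 -0.002  0.002]
```

View pics/s4.png

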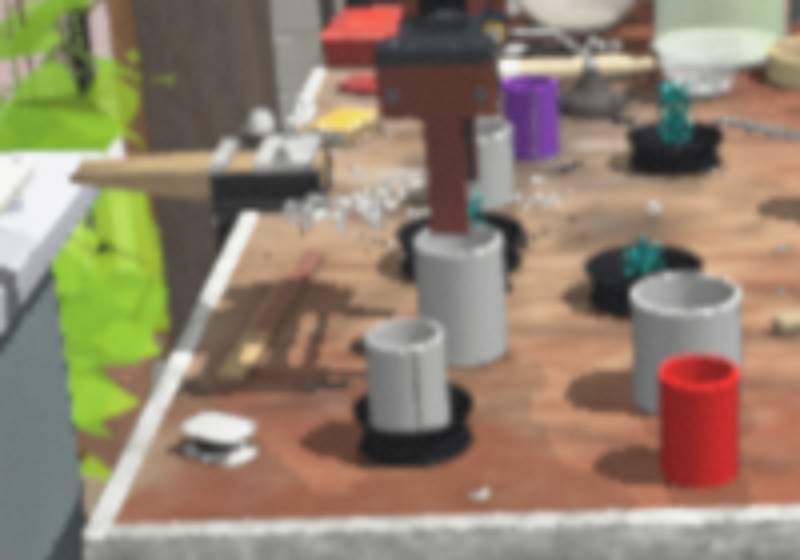

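The side view shows flask_small upright in its base at (405,390), and the gripper over flask_tall at (460,235). Now descending and gripping.

Emit:
servo_tool(
  plan=[
    [0,[0,0.7,-20],0],
    [0,[0,0.7,-40],0],
    [0,[0,0.7,-50],0],
    [0,[0,0.7,-50],0],
    [1,[0,0.7,-50],0],
    [1,[0,0.7,-50],0],
    [1,[0,0.7,-50],0],
    [1,[0,0.7,-50],0],
    [1,[0,0.7,-50],0],
    [1,[0,0.7,-50],0],
  ],
)

```text
t: 9.77
ee_pos: [473.2, -266.2, 59.3]
orientation: [3.141, 0.002, 0.002]
ft_force: [0.4, -0.8, 2.0]
width: 52.7
grasp_force: 30.0
```

Emit:
servo_tool(
  plan=[
    [1,[0,0,0],0],
    [1,[0,0,0],0],
    [1,[0,0,0],0],
    [1,[0,0,0],0],
  ],
)

```text
t: 10.1
ee_pos: [473.2, -266.2, 59.3]
orientation: [3.141, 0.002, 0.001]
ft_force: [-0.4, -1.4, 6.9]
width: 52.2
grasp_force: 30.0
```

Emit:
servo_tool(
  plan=[
    [1,[0,0,15],0],
    [1,[0,0,40],0],
    [1,[0,0,75],0],
    [1,[0,0,108],0],
    [1,[10,25,120],0],
    [1,[22,55,120],0],
    [1,[36,88,120],0],
    [1,[50,122,120],0],
    [1,[64,157,120],0],
    [1,[78,192,120],0],
  ],
)

```text
t: 10.93
ee_pos: [550.3, -72.0, 178.1]
orientation: [-3.141, -0.001, 0.003]
ft_force: [1.1, 0.0, -3.8]
width: 52.7
grasp_force: 30.0
```

Emit:
servo_tool(
  plan=[
    [1,[14,35,0],0],
    [1,[28,70,0],0],
    [1,[42,104,0],0],
    [1,[55,135,0],0],
    [1,[62,153,0],0],
    [1,[66,163,0],0],
    [1,[66,163,0],0],
    [1,[66,163,0],0],
  ],
)

```text
t: 11.6
ee_pos: [615.9, 88.7, 177.9]
orientation: [3.141, 0.003, -0.003]
ft_force: [-0.7, 0.0, -3.1]
width: 52.9
grasp_force: 30.0
```

```bash
python3 - <<'E'
from chk import *
o=ctrl.get_obs();im=ctrl.get_image("wrist");cv2.imwrite("pics/w5.png",im);T=cam("wrist",o)[1];np.save("w5.npy",T);print(o["ee_pos"],np.abs(o["qvel"]).max(),o["grasp_force"])
chk("pics/w5.png",T,(325,170),o["ee_pos"][2]+15,o["ee_pos"],40)
E
```

```text
[615.86393335  88.74929116 177.94790694] 0.026297919601586447 29.996992349624634
base [615.3  87.4] rms 1.72
teal at z=40 [625.9  81.   40. ]
rim [325.4 262.4  84.5 113.1] [623.9  88.7 192.9] rel [ 8.  -0.1 15. ]
```

View pics/w5.png

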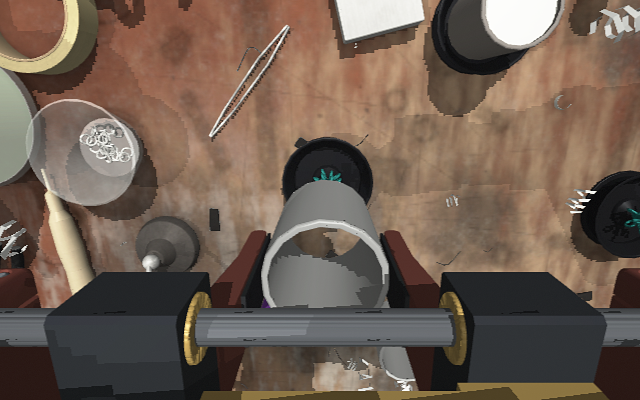

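The base's upper rim spans columns 283–373 with its top edge near row 137, and a black chip touches it at (303,145). I'll refine with that chip removed.

```bash
python3 - <<'E'
from meas import *
from scipy.optimize import least_squares
K=cam("wrist")[0];T=np.load("w5.npy");im=cv2.imread("pics/w5.png");M=masks(im)
d=((im.max(2)<50)|(M["teal"]>0)).astype(np.uint8)*255
d=cv2.morphologyEx(blob(cv2.morphologyEx(d,cv2.MORPH_CLOSE,np.ones((5,5))),(327,165),60),cv2.MORPH_OPEN,cv2.getStructuringElement(2,(25,25)))
_,c=ell(d);c=c[:,0];c=c[(c[:,1]<172)];P=np.array([plane(K,T,u,v,24)[:2] for u,v in c])
s=least_squares(lambda q:np.hypot(*(P-q).T)-40,P.mean(0)-[10,0],loss="soft_l1");print(s.x,np.sqrt((s.fun**2).mean()),P.min(0),P.max(0))
E
```

```text
[614.52654558  87.09076281] 0.7598906074199749 [627.00159447  50.1491837 ] [655.87000105 122.78899116]
```

Emit:
servo_tool(
  plan=[
    [1,[0,-0.5,-25],0],
    [1,[0,-0.5,-45],0],
    [1,[0,-0.5,-62],0],
    [1,[0,-0.5,-76],0],
    [1,[0,-0.5,-87],0],
    [1,[0,-0.5,-95],0],
    [1,[0,-0.5,-100],0],
    [1,[0,-0.5,-104],0],
    [1,[0,-0.5,-106],0],
    [1,[0,-0.5,-107],0],
  ],
)

```text
t: 12.48
ee_pos: [617.1, 88.7, 72.0]
orientation: [-3.142, -0.002, -0.001]
ft_force: [-0.8, 0.2, -4.1]
width: 52.6
grasp_force: 30.0
```

Emit:
servo_tool(
  plan=[
    [1,[0,0,-0.5],0],
    [1,[0,0,-1],0],
    [1,[0,0,-1.5],0],
    [1,[0,0,-1.5],0],
    [1,[0,0,-1.5],0],
  ],
)

```text
t: 12.9
ee_pos: [616.9, 88.7, 70.5]
orientation: [-3.142, -0.002, -0.001]
ft_force: [-0.2, 0.5, -2.6]
width: 52.4
grasp_force: 30.0
```

Emit:
servo_tool(
  plan=[
    [1,[0,0,-0.7],0],
    [1,[0,0,-1.4],0],
    [1,[0,0,-2.1],0],
    [1,[0,0,-2.1],0],
    [1,[0,0,-2.1],0],
  ],
)

```text
t: 13.32
ee_pos: [616.7, 88.6, 68.1]
orientation: [3.142, 0.002, -0.0]
ft_force: [-1.6, -0.0, -3.0]
width: 52.6
grasp_force: 30.0
```

Emit:
servo_tool(
  plan=[
    [1,[0,0,-0.5],0],
    [1,[0,0,-1],0],
    [1,[0,0,-1],0],
    [1,[0,0,-1],0],
  ],
)

```text
t: 13.65
ee_pos: [616.9, 88.6, 67.4]
orientation: [-3.142, -0.002, -0.0]
ft_force: [-0.1, -0.9, 0.1]
width: 52.7
grasp_force: 30.0
```

Emit:
servo_tool(
  plan=[
    [1,[0,0,-0.5],0],
    [1,[0,0,-0.8],0],
    [1,[0,0,-0.8],0],
  ],
)

```text
t: 13.9
ee_pos: [617.0, 88.6, 67.3]
orientation: [-3.142, -0.002, -0.001]
ft_force: [-3.1, -0.7, 6.6]
width: 52.8
grasp_force: 30.0
```

Emit:
servo_tool(
  plan=[
    [0.5,[0,0,0.5],0],
    [0.2,[0,0,0.5],0],
    [0,[0,0,0.5],0],
    [0,[0,0,0.5],0],
    [0,[0,0,0.5],0],
    [0,[0,0,12],0],
    [0,[0,0,40],0],
    [0,[0,0,75],0],
    [0,[-30,-15,80],0],
    [0,[-60,-30,80],0],
  ],
)

```text
t: 14.73
ee_pos: [559.5, 59.0, 150.0]
orientation: [-3.141, -0.004, -0.012]
ft_force: [-1.2, -0.4, -0.4]
width: 87.9
grasp_force: 0.0
```

Emit:
servo_tool(
  plan=[
    [0,[-30,-15,0],0],
    [0,[-60,-30,-10],0],
    [0,[-85,-42,-25],0],
    [0,[-91,-45,-45],0],
    [0,[-91,-45,-60],0],
    [0,[-91,-45,-60],0],
    [0,[-91,-45,-60],0],
  ],
)

```text
t: 15.32
ee_pos: [466.0, 13.6, 86.7]
orientation: [3.142, 0.002, -0.001]
ft_force: [0.4, 0.1, 0.0]
width: 87.9
grasp_force: 0.0
```

Emit:
servo_tool(
  plan=[
    [0,[0,0,-20],0],
    [0,[0,0,-38],0],
    [0,[0,0,-44.5],0],
    [0,[0,0,-44.5],0],
    [1,[0,0,-44.5],0],
    [1,[0,0,-44.5],0],
    [1,[0,0,-44.5],0],
    [1,[0,0,-44.5],0],
    [1,[0,0,-44.5],0],
    [1,[0,0,-44.5],0],
  ],
)

```text
t: 16.15
ee_pos: [466.0, 13.6, 42.2]
orientation: [3.142, 0.002, 0.001]
ft_force: [-0.1, 0.3, 3.7]
width: 51.3
grasp_force: 29.2
```

Emit:
servo_tool(
  plan=[
    [1,[0,0,0],0],
    [1,[0,0,0],0],
    [1,[0,0,0],0],
    [1,[0,0,0],0],
  ],
)

```text
t: 16.48
ee_pos: [466.0, 13.6, 42.2]
orientation: [3.142, 0.002, 0.001]
ft_force: [-0.1, -0.1, 6.0]
width: 51.5
grasp_force: 30.0
```

Emit:
servo_tool(
  plan=[
    [1,[0,0,15],0],
    [1,[0,0,40],0],
    [1,[0,0,75],0],
    [1,[0,0,105],0],
    [1,[15,-26,115],0],
    [1,[33,-57,115],0],
    [1,[52,-90,115],0],
    [1,[71,-122,115],0],
    [1,[90,-154,115],0],
    [1,[106,-182,115],0],
  ],
)

```text
t: 17.32
ee_pos: [572.4, -170.5, 156.6]
orientation: [3.142, 0.001, -0.0]
ft_force: [1.1, 0.3, -1.4]
width: 51.3
grasp_force: 30.0
```

Emit:
servo_tool(
  plan=[
    [1,[10,-17,0],0],
    [1,[13.5,-23,0],0],
    [1,[13.5,-23,0],0],
    [1,[13.5,-23,0],0],
  ],
)

```text
t: 17.65
ee_pos: [584.2, -190.8, 156.1]
orientation: [-3.141, -0.001, 0.003]
ft_force: [-0.3, 0.4, -1.7]
width: 51.3
grasp_force: 30.0
```

```bash
python3 - <<'E'
from chk import *
o=ctrl.get_obs();im=ctrl.get_image("wrist");cv2.imwrite("pics/w6.png",im);T=cam("wrist",o)[1];np.save("w6.npy",T);print(o["ee_pos"],np.abs(o["qvel"]).max(),o["grasp_force"])
chk("pics/w6.png",T,(325,170),o["ee_pos"][2]+14,o["ee_pos"],40)
E
```

```text
[ 584.21676453 -190.79190315  156.13322713] 0.01699190120392903 29.99954846687615
base [ 584.8 -190.9] rms 0.7
teal at z=40 [ 595.  -192.1   40. ]
rim [326.3 269.   98.2 118.1] [ 588.8 -191.3  170.1] rel [ 4.6 -0.5 14. ]
```

Emit:
servo_tool(
  plan=[
    [1,[0.7,0,-25],0],
    [1,[0.7,0,-45],0],
    [1,[0.7,0,-62],0],
    [1,[0.7,0,-75],0],
    [1,[0.7,0,-85],0],
    [1,[0.7,0,-93],0],
    [1,[0.7,0,-98],0],
    [1,[0.7,0,-101],0],
    [1,[0.7,0,-103],0],
    [1,[0.7,0,-103],0],
  ],
)

```text
t: 18.53
ee_pos: [586.2, -191.4, 54.0]
orientation: [3.141, 0.002, 0.0]
ft_force: [-0.9, -0.1, -2.1]
width: 51.1
grasp_force: 30.0
```

Emit:
servo_tool(
  plan=[
    [1,[0,0,-0.7],0],
    [1,[0,0,-1.4],0],
    [1,[0,0,-2],0],
    [1,[0,0,-2],0],
    [1,[0,0,-2],0],
  ],
)

```text
t: 18.95
ee_pos: [586.0, -191.5, 52.0]
orientation: [3.142, 0.002, 0.0]
ft_force: [0.1, 0.5, -1.9]
width: 51.7
grasp_force: 30.0
```

Emit:
servo_tool(
  plan=[
    [1,[0,0,-0.7],0],
    [1,[0,0,-1.4],0],
    [1,[0,0,-1.4],0],
    [1,[0,0,-1.4],0],
  ],
)

```text
t: 19.28
ee_pos: [586.0, -191.4, 50.4]
orientation: [-3.142, -0.002, 0.0]
ft_force: [-0.6, -0.4, -1.2]
width: 51.5
grasp_force: 30.0
```

Emit:
servo_tool(
  plan=[
    [1,[0,0,-0.5],0],
    [1,[0,0,-0.8],0],
    [1,[0,0,-0.8],0],
  ],
)

```text
t: 19.53
ee_pos: [586.0, -191.4, 50.3]
orientation: [3.142, 0.002, 0.0]
ft_force: [-2.5, 0.7, 4.7]
width: 51.4
grasp_force: 30.0
```

Emit:
servo_tool(
  plan=[
    [0.5,[0,0,0.5],0],
    [0.2,[0,0,0.5],0],
    [0,[0,0,0.5],0],
    [0,[0,0,0.5],0],
    [0,[0,0,0.5],0],
    [0,[0,0,12],0],
    [0,[0,0,40],0],
    [0,[0,0,62],0],
    [0,[5,-30,65],0],
    [0,[10,-65,65],0],
  ],
)

```text
t: 20.37
ee_pos: [597.6, -255.9, 118.0]
orientation: [3.14, 0.007, 0.005]
ft_force: [1.1, -0.4, 0.3]
width: 88.1
grasp_force: 0.0
```

Emit:
servo_tool(
  plan=[
    [0,[5,-35,0],0],
    [0,[10,-65,0],0],
    [0,[13.5,-87,-5],0],
    [0,[13.5,-87,-10],0],
    [0,[13.5,-87,-10],0],
    [0,[13.5,-87,-10],0],
  ],
)

```text
t: 20.87
ee_pos: [608.9, -342.5, 104.5]
orientation: [-3.141, -0.002, 0.002]
ft_force: [-0.2, 0.0, 0.3]
width: 87.7
grasp_force: 0.0
```

Grasp the large one at TCP z ≈ 51.

Emit:
servo_tool(
  plan=[
    [0,[0.5,-0.7,-20],0],
    [0,[0.5,-0.7,-40],0],
    [0,[0.5,-0.7,-53.5],0],
    [0,[0.5,-0.7,-53.5],0],
    [1,[0.5,-0.7,-53.5],0],
    [1,[0.5,-0.7,-53.5],0],
    [1,[0.5,-0.7,-53.5],0],
    [1,[0.5,-0.7,-53.5],0],
    [1,[0.5,-0.7,-53.5],0],
    [1,[0.5,-0.7,-53.5],0],
  ],
)

```text
t: 21.7
ee_pos: [610.6, -344.3, 52.3]
orientation: [3.141, 0.002, 0.002]
ft_force: [-0.1, 1.2, 5.6]
width: 61.0
grasp_force: 30.0
```

Emit:
servo_tool(
  plan=[
    [1,[0,0,0],0],
    [1,[0,0,0],0],
    [1,[0,0,0],0],
  ],
)

```text
t: 21.95
ee_pos: [610.6, -344.3, 52.3]
orientation: [3.141, 0.002, 0.002]
ft_force: [-1.2, 2.0, 6.0]
width: 61.4
grasp_force: 30.0
```

Emit:
servo_tool(
  plan=[
    [1,[0,0,15],0],
    [1,[0,0,40],0],
    [1,[0,0,75],0],
    [1,[0,0,105],0],
    [1,[-17,25,115],0],
    [1,[-37,55,115],0],
    [1,[-58,87,115],0],
    [1,[-79,119,115],0],
    [1,[-100,150,115],0],
    [1,[-120,180,115],0],
  ],
)

```text
t: 22.78
ee_pos: [488.2, -162.7, 166.6]
orientation: [-3.141, -0.001, 0.001]
ft_force: [0.9, -0.7, -3.1]
width: 61.6
grasp_force: 30.0
```

Emit:
servo_tool(
  plan=[
    [1,[-17,25,0],0],
    [1,[-26,39,0],0],
    [1,[-30,45,0],0],
    [1,[-30,45,0],0],
    [1,[-30,45,0],0],
  ],
)

```text
t: 23.2
ee_pos: [460.9, -119.6, 166.8]
orientation: [3.141, 0.003, 0.002]
ft_force: [0.9, -0.3, -3.1]
width: 61.4
grasp_force: 30.0
```

```bash
python3 - <<'E'
from chk import *
o=ctrl.get_obs();im=ctrl.get_image("wrist");cv2.imwrite("pics/w7.png",im);T=cam("wrist",o)[1];np.save("w7.npy",T);print(o["ee_pos"],np.abs(o["qvel"]).max(),o["grasp_force"])
chk("pics/w7.png",T,(325,170),o["ee_pos"][2]+14,o["ee_pos"],45)
E
```

```text
[ 460.90064204 -119.60644308  166.77249924] 0.0219921604876673 29.999278597533703
base [ 460.6 -117.2] rms 7.71
teal at z=40 [ 476.5 -112.5   40. ]
rim [327.4 268.  115.6 140.3] [ 465.9 -120.5  180.8] rel [ 5.  -0.9 14. ]
```

View pics/w7.png

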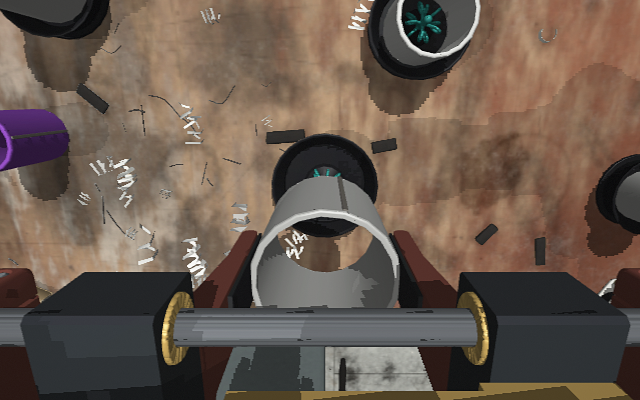

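The large base spans columns 271–378 with its top edge near row 134; chips touch it at (286,136) and (384,145). Refining with the chips removed.

```bash
python3 - <<'E'
from meas import *
from scipy.optimize import least_squares
K=cam("wrist")[0];T=np.load("w7.npy");im=cv2.imread("pics/w7.png");M=masks(im)
d=((im.max(2)<62)|(M["teal"]>0)).astype(np.uint8)*255
d[:,:272]=0;d[:,378:]=0;d[200:]=0
d=cv2.morphologyEx(blob(cv2.morphologyEx(d,cv2.MORPH_CLOSE,np.ones((5,5))),(324,170),60),cv2.MORPH_OPEN,cv2.getStructuringElement(2,(25,25)))
_,c=ell(d);c=c[:,0];c=c[(c[:,1]<172)&(c[:,0]>273)&(c[:,0]<376)];P=np.array([plane(K,T,u,v,24)[:2] for u,v in c])
s=least_squares(lambda q:np.hypot(*(P-q).T)-45,P.mean(0)-[10,0],loss="soft_l1");print(s.x,np.sqrt((s.fun**2).mean()))
E
```

```text
[ 459.11727966 -118.96290557] 9.06307301825095
```

Emit:
servo_tool(
  plan=[
    [1,[0,0.3,-25],0],
    [1,[0,0.3,-45],0],
    [1,[0,0.3,-62],0],
    [1,[0,0.3,-75],0],
    [1,[0,0.3,-85],0],
    [1,[0,0.3,-93],0],
    [1,[0,0.3,-98],0],
    [1,[0,0.3,-101],0],
    [1,[0,0.3,-103],0],
    [1,[0,0.3,-103],0],
  ],
)

```text
t: 24.08
ee_pos: [460.2, -118.9, 63.2]
orientation: [3.141, 0.002, 0.001]
ft_force: [-0.7, -0.3, -3.2]
width: 61.1
grasp_force: 30.0
```

Emit:
servo_tool(
  plan=[
    [1,[0,0,-0.7],0],
    [1,[0,0,-1.4],0],
    [1,[0,0,-2],0],
    [1,[0,0,-2],0],
    [1,[0,0,-2],0],
  ],
)

```text
t: 24.5
ee_pos: [460.1, -118.8, 61.3]
orientation: [3.142, 0.002, 0.0]
ft_force: [-0.2, 0.2, -2.0]
width: 61.2
grasp_force: 30.0
```

Emit:
servo_tool(
  plan=[
    [1,[0,0,-0.5],0],
    [1,[0,0,-1],0],
    [1,[0,0,-1],0],
    [1,[0,0,-1],0],
  ],
)

```text
t: 24.83
ee_pos: [460.0, -118.8, 60.3]
orientation: [-3.142, -0.002, -0.0]
ft_force: [-0.3, 0.9, -0.1]
width: 61.3
grasp_force: 30.0
```

Emit:
servo_tool(
  plan=[
    [1,[0,0,-0.4],0],
    [1,[0,0,-0.7],0],
    [1,[0,0,-0.7],0],
  ],
)

```text
t: 25.08
ee_pos: [460.1, -118.8, 60.2]
orientation: [3.142, 0.002, 0.0]
ft_force: [-2.6, 1.1, 10.5]
width: 61.2
grasp_force: 30.0
```

Seated. Release, rise, and move aside for a final look.

Emit:
servo_tool(
  plan=[
    [0.5,[0,0,0.5],0],
    [0.2,[0,0,0.5],0],
    [0,[0,0,0.5],0],
    [0,[0,0,0.5],0],
    [0,[0,0,0.5],0],
    [0,[0,0,12],0],
    [0,[0,0,40],0],
    [0,[0,0,75],0],
    [0,[0,0,115],0],
    [0,[0,0,150],0],
  ],
)

```text
t: 25.92
ee_pos: [459.8, -118.7, 211.3]
orientation: [-3.142, -0.002, 0.0]
ft_force: [0.9, -1.6, -0.1]
width: 87.6
grasp_force: 0.0
```

Emit:
servo_tool(
  plan=[
    [0,[20,-20,30],0],
    [0,[40,-30,60],0],
    [0,[60,-40,90],0],
    [0,[80,-40,90],0],
    [0,[80,-40,90],0],
    [0,[80,-40,90],0],
    [0,[80,-40,90],0],
  ],
)

```text
t: 26.5
ee_pos: [538.5, -158.3, 298.1]
orientation: [-3.141, -0.002, 0.005]
ft_force: [-0.4, -0.2, -1.1]
width: 87.7
grasp_force: 0.0
```

```bash
python3 - <<'E'
from h import *
w=ctrl.get_image("wrist");s=ctrl.get_image("side");print(ctrl.get_obs()["t"],ctrl.get_obs()["ee_pos"])
cv2.imwrite("pics/end.png",np.vstack([cv2.resize(w[:290],(640,290)),cv2.resize(s[150:260,200:410],(640,305))]))
E
```

```text
26.6 [ 538.48692634 -158.33012825  298.2699948 ]
```

View pics/end.png

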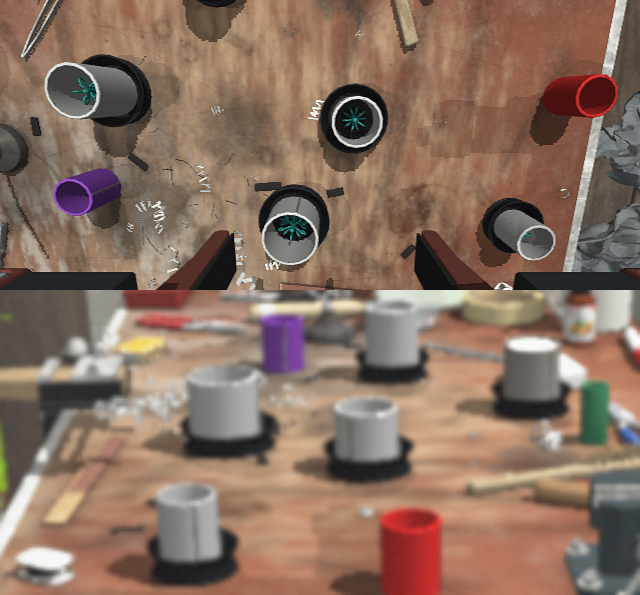

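All four flasks stand upright in their bases around intact trees. The wrist rims are at (74,90), (357,122), (291,237) and (537,242), and the filled flask is untouched.

```bash
python3 -c "
from workcell import ctrl
print(ctrl.close_job())"
```

```text
the job is handed in; nothing more can be done
None
```

All four flasks are standing upright and fully down over their matching wax trees, the filled flask was left where it was, and the job was handed in at about 27 s of the 96 s allowed.

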